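Build a leaning carton stack on the sloping rack

ROBOT

A 6-joint arm with a two-finger parallel gripper is mounted at the origin on the work surface. World frame = base frame: x ahead of the robot, y to its left, z up, the work surface at z = 0. Lengths are in m, angles in degrees, forces in N, time in s.
With the tool pointing down it reaches from about 0.4 to 0.825 m from the base axis. Payload 7 kg.
Tool frame: the origin (TCP) lies on the centre line of the jaws, within the pads' length; the fingertips stand 11 mm ahead of it and the grasp point (between the pads) lies 8 mm behind it; z points along the fingers, y is the direction in which the jaws open and shut (so a half turn about z gives the same grasp; the last joint's range is limited). The gripper opens to 88 mm and grips with 3 to 60 N. Pads are 19 mm wide; open, the fingers measure 130 mm over their backs; the gripper's body (78 mm by 193 mm) begins 47 mm behind the grasp point.
Start: joints at [90.476, 20.546, 0.682, 0, -70.136, -16.507], TCP at [0.186, 0.649, 0.238] pointing down, gripper open.
Joint ranges: [-176.03, 176.03], [-82.01, 121.73], [-58.28, 71.71], [-173.87, 95.51], [-174.79, -0.11], [-173.66, 173.66]. Speed limits (degrees/s): [136.94, 136.94, 172.46, 180, 180, 180].

INTERFACE

Orientations are given as [roll, pitch, yaw] about the fixed x, y, z axes, in that order (R = Rz(yaw) Ry(pitch) Rx(roll)).
In Python, from plant import ctrl, cams, order gives the robot as it stands.
- The arm moves only by the tool jog_arm, never from a script. Its argument "motion" is a list of rows, each an object with "offset": the shift along the tool's x, y, z in mm, a list of three; "roll": the turn about the tool's z in rad; "hand": the finger opening in mm, from 0 to 87.6. A call has 1 to 20 rows; each row is the pose to reach, as a shift and turn from the pose commanded when the call began, along the tool's axes at that moment; what a row does not reach only later rows make up. A row lasts 1/12 s, in which the tool goes at most 41.7 mm and 7.16 degrees, less where a joint would pass 70% of its speed; a pose out of reach is approached as far as the arm can. A call with a gripper value outside its range is refused whole. The fingers move at their own pace and stop on an object; the grip force is fixed at half the most. Time passes only in rows, so rows that repeat a pose let the fingers close. It gives the time, the measured TCP pose, the force and the opening at its end, in the units of the state.
- ctrl.get_obs(): the state, without advancing time (a new reading comes with each control period).
- cams.snapshot(name): name is "scene" or "side" or "wrist"; returns a dict with "img" (420x560x3 uint8, red, green, blue), "K" (3x3 intrinsics, pixels), "cam_to_world" (4x4, takes a point from camera to world coordinates); the wrist camera has in their place "T_tool_cam" (4x4, takes a point from camera to tool coordinates, whose origin is the TCP and whose axes are the flange's). Camera axes: x right, y down, z forward; pixel columns grow to the right and rows downward; lengths in m; the calibration is good to about 2 mm. The wrist camera is an equidistant fisheye: a pixel r from the principal point sees the ray r / f radians off the axis. A picture is of the moment at which its call begins: read the wrist's pose just before it. There is no depth.
- order.close_job(): hands the job in, once; it reports no verdict.
The state is a dict: "clock": time; "joint_pos": joint angles; "qvel": joint speeds; "tau": joint torques, N m; "tool_pos": TCP position; "orientation": TCP orientation; "force": force on the tool from outside, world axes, zero at the start; "moment": the same for the moment, N m; "opening": finger opening in m.
Only numpy, scipy, OpenCV 4.12 (cv2) and the standard library are available. Lean on these libraries where they do the work, as an engineer would, in place of code of your own. Each camera call takes 0.05 s, during which the arm holds its last target. There are 200 camera calls.

TASK

Stack the two cartons on the sloping rack: the large one lying flat on the deck, the small one lying flat on top of it, each pushed down the slope so that its end bears squarely on the backstop, and both in the middle of the deck's width. The small carton stands on edge in the open drawer: bring it out, tip it over flat on the bare bench, let go of it there and take it again by its sides. Leave the tools, the ferrules and the slope of the rack as they are, and let go of everything at the end.

Things in the scene. Friction and masses are not known exactly. Their poses are not given: they have to be found in the camera images.
- large_carton: Larger brown cardboard carton, 110 x 58 x 36 mm, about 0.16 kg, loose, at the start lying flat on the bench between rack and cabinet. Origin at its centre; x along the 110 mm length, y along the 58 mm width, z along the 36 mm thickness. Rigid, closed, paper tape along top and bottom.
- small_carton: Smaller cardboard carton, 92 x 58 x 30 mm, about 0.11 kg, loose, at first standing freely on its long narrow edge in the drawer (58 mm tall, top 73 mm above the bench). Origin at its centre; x along the 92 mm length, y the 30 mm thickness, z the 58 mm width (z up on edge; y or -y up when flat). A push near the top across its thickness tips it over.
- cabinet: Low fixed pine cabinet, drawer open towards the robot. Origin on the bench under the drawer's middle; x from drawer to cabinet. Drawer floor 15 mm high; 8 mm walls along x at y = -104, 0, 104 mm, tops 40 mm high, make 2 bays; the small carton is in the bay at negative y. Front at x = -89 to -77 mm, 42 mm high, knob to -107. Cabinet x = 80 to 310, y = -131 to 131 mm, 87 mm high.
- seat (a point): Point on the rack's deck surface at the foot of the backstop, mid-width, 36 mm above the bench, on the robot's side. x runs up the slope (away from the robot), y across the deck, z square off it. Deck: pine board 160 mm long (from x = 0), 124 mm wide. Backstop: square to the deck, face at x = 0, 56 mm high, 124 mm wide, 10 mm thick.
- rack: Fixed pine base of the rack, 200 x 150 mm, 12 mm thick. Origin on the bench under the seat; x towards the high end. Side brackets at y = 66 to 74 and -74 to -66 mm beside the deck; those near x = 125 mm are 70 mm high, those by the hinge 44 mm, with brass knobs outside to 84 mm.
- deck (a joint): Slope of the rack's deck, rad above level (0.25 to 0.40 at the start). A stiff friction hinge at the seat holds it (about 8 N m); to be left as it is. Cardboard does not slide down by itself at this slope.
- deck_edge (a point): Middle of the upper edge of the deck's surface, 160 mm up the slope from the seat.
- trimmer: Bystander: brass tip trimmer, upright cylinder 26 mm wide, 40 mm tall, loose in the drawer. Origin under its centre.
- burnisher: Bystander: red hardwood burnisher block 70 x 20 x 16 mm, loose in the drawer. Origin under its centre.
- scuffer: Bystander: round steel scuffer pad, 48 mm across, 14 mm high, loose on the bench beyond the work. Origin under its centre.
- ferrules: Bystander: two ivory plastic ferrules, 13 mm thick and 24 mm long, stuck on a 50 mm cork square on the bench beyond the work; fixed. Origin under the middle.
Not all that is in view belongs to the job. What is shaped like the large_carton but blue or green is not meant.

How it is judged (in metres and radians):
On the way:
1. the small carton lies flat on the bench, let go of (height (world z) of small_carton between 0.01 and 0.02 m and angle between small_carton's own z axis and vertical between 1.45 and 1.69 rad and angle between small_carton's own x axis and vertical between 1.45 and 1.69 rad and contact force between the fingers and small_carton below 0.05 N), for 0.1 s.
At the end, for the whole second after the job is handed in: Large carton flat on the deck, small one flat on it (heights within 4 mm, 0.07 rad), each lengthwise up the slope (0.08 rad), end within 3.5 mm of the backstop, middle within 15 mm of the deck's mid-width; at rest and let go (x of large_carton in the frame of seat between 0.051 and 0.0585 m and y of large_carton in the frame of seat between -0.015 and 0.015 m and z of large_carton in the frame of seat between 0.014 and 0.022 m and angle between the z axis of large_carton and the z axis of seat, either way round below 0.07 rad and angle between the x axis of each of large_carton, small_carton and the x axis of seat, either way round below 0.08 rad and linear speed of each of large_carton, small_carton below 0.02 m/s and contact force between the fingers and large_carton below 0.05 N and x of small_carton in the frame of seat between 0.042 and 0.0495 m and y of small_carton in the frame of seat between -0.015 and 0.015 m and z of small_carton in the frame of seat between 0.047 and 0.055 m and angle between the y axis of small_carton and the z axis of seat, either way round below 0.07 rad and contact force between the fingers and small_carton below 0.05 N); the robot touches nothing.
It fails at once if a tool moved more than 25 mm from its place (distance of any of trimmer, burnisher, scuffer from where it was at the start of the episode above 0.025 m).
It fails at once if the slope of the rack forced (upper edge of the deck moved more than 8 mm) (distance of deck_edge from where it was at the start of the episode above 0.008 m).
It also fails if it takes over 72 s, if anything falls off the work surface, if the arm or the gripper's body presses on something with over 40 N, if the wrist force passes 120 N, or if a joint passes its speed limit or range.

## Working session

There is one attempt and no reset: what is moved stays moved. The work goes in short steps, Python scripts to look and compute and a tool call to move; the robot and the scene stay as the last step left them, time stands still between calls to the robot, and variables do not carry over. Pictures are saved under pics/ and viewed, about 8 in all and at most 12, crops included, and the job is handed in when it is done.

Besides the shell and the picture viewer there is one more tool, called after "Call:" in YAML: its name, and indented under it one key for each argument. jog_arm: Moves the arm, as the interface text tells. Its arguments: {"type":"object","properties":{"motion":{"type":"array"}},"required":["motion"]}

```bash
ls; mkdir -p pics; python3 - <<'E'
from plant import ctrl,cams
import cv2,numpy as np
print(ctrl.get_obs())
for n in ["scene","side","wrist"]:
    s=cams.snapshot(n); cv2.imwrite(f"pics/{n}0.png",s["img"][:,:,::-1]); np.savez(f"pics/{n}0.npz",**s)
    print(n,[ (k,np.round(v,4).tolist()) for k,v in s.items() if k!="img"])
E
```

```text
pics
{'clock': 0.0, 'joint_pos': array([ 9.04770521e+01,  2.05918893e+01,  6.34149230e-01, -1.91130598e-02,
       -7.01340493e+01, -1.65063570e+01]), 'qvel': array([-0.11552913, -0.09249963,  0.00960206,  0.01017313,  0.05267841,
       -0.00755957]), 'tau': array([-6.83139187e-04, -5.82720852e+01,  2.93073517e+01,  6.99724406e+00,
        7.07796498e-03, -1.50551791e-04]), 'tool_pos': array([0.18629344, 0.64831026, 0.23662355]), 'orientation': array([ 1.79906888e+02, -8.85478922e-03, -1.60358070e+01]), 'force': array([-0.18203228,  1.11204233,  0.33943885]), 'moment': array([-0.01935753, -0.02755969, -0.00477981]), 'opening': 0.08785635441760123}
scene [('K', [[520.8608, 0.0, 274.3594], [0.0, 520.8608, 205.9987], [0.0, 0.0, 1.0]]), ('cam_to_world', [[0.708, 0.4041, -0.5791, 1.2109], [0.7059, -0.3828, 0.596, -0.6722], [0.0192, -0.8308, -0.5563, 0.726], [0.0, 0.0, 0.0, 1.0]])]
side [('K', [[409.2201, 0.0, 283.0172], [0.0, 409.2201, 206.4127], [0.0, 0.0, 1.0]]), ('cam_to_world', [[-0.9992, -0.0123, 0.038, 0.4909], [-0.0365, 0.6702, -0.7413, 0.6756], [-0.0164, -0.742, -0.6701, 0.6471], [0.0, 0.0, 0.0, 1.0]])]
wrist [('K', [[325.1923, 0.0, 277.0199], [0.0, 325.1923, 201.6389], [0.0, 0.0, 1.0]]), ('T_tool_cam', [[0.0005, -0.9637, -0.267, 0.0715], [1.0, 0.0004, 0.0005, 0.0005], [-0.0004, -0.267, 0.9637, -0.1463], [0.0, 0.0, 0.0, 1.0]])]
```

```bash
python3 - <<'E'
import cv2,numpy as np
a=cv2.imread("pics/scene0.png");b=cv2.imread("pics/side0.png")
cv2.imwrite("pics/both0.png",cv2.resize(np.hstack([a,b]),(800,300)))
E
```

```text
(no output)
```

View pics/scene0.png

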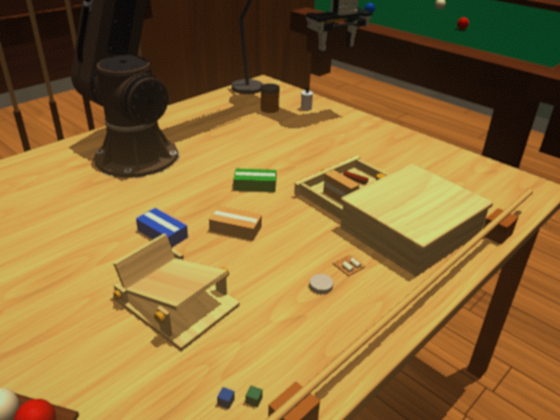

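View pics/side0.png

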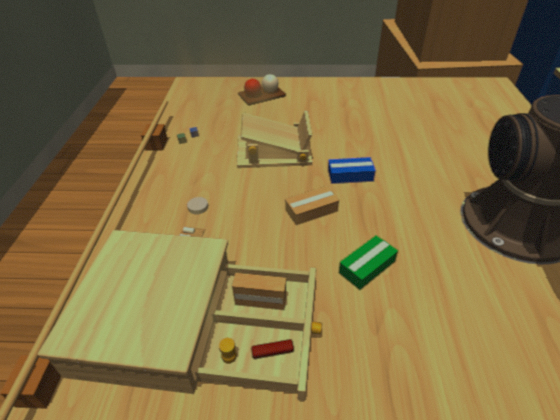

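The scene view shows the large carton at about (236,222), the rack at (175,285) and the small carton in the drawer at (340,182). In the side view they are at (312,206), (275,140) and (260,290). The blue and green blocks are decoys.

```bash
cat > h.py <<'E'
import numpy as np,cv2
from scipy.spatial.transform import Rotation as R
class View:
    def __init__(s,snap,obs=None):
        s.img=snap["img"]; s.K=snap["K"]; s.fish="T_tool_cam" in snap
        if s.fish:
            T=np.eye(4);T[:3,:3]=R.from_euler("xyz",obs["orientation"],degrees=True).as_matrix();T[:3,3]=obs["tool_pos"]
            s.T=T@snap["T_tool_cam"]
        else: s.T=snap["cam_to_world"]
    def rays(s,uv):
        uv=np.atleast_2d(uv).astype(float); p=(uv-s.K[:2,2])/s.K[0,0]
        if s.fish:
            r=np.linalg.norm(p,axis=1,keepdims=True)+1e-12
            d=np.hstack([p/r*np.sin(r),np.cos(r)])
        else: d=np.hstack([p,np.ones((len(p),1))])
        return d@s.T[:3,:3].T
    def onz(s,uv,z):
        d=s.rays(uv); o=s.T[:3,3]; return o+d*((z-o[2])/d[:,2:])
    def proj(s,P):
        q=(np.atleast_2d(P)-s.T[:3,3])@s.T[:3,:3]
        if s.fish:
            rr=np.linalg.norm(q[:,:2],axis=1,keepdims=True);p=q[:,:2]/rr*np.arctan2(rr,q[:,2:])
        else: p=q[:,:2]/q[:,2:]
        return p*s.K[0,0]+s.K[:2,2]
def tri(va,pa,vb,pb):
    A=va.rays(pa);B=vb.rays(pb);out=[]
    for a,b in zip(A,B):
        M=np.stack([a,-b],1);t=np.linalg.lstsq(M,vb.T[:3,3]-va.T[:3,3],rcond=None)[0]
        P=va.T[:3,3]+a*t[0];Q=vb.T[:3,3]+b*t[1];out.append(np.r_[(P+Q)/2,np.linalg.norm(P-Q)])
    return np.array(out)
E
python3 - <<'E'
from h import *
V={n:View(dict(np.load(f"pics/{n}0.npz"))) for n in["scene","side"]}
np.set_printoptions(precision=4,suppress=True)
for n,v in V.items():
    hsv=cv2.cvtColor(v.img,cv2.COLOR_RGB2HSV)
    pts=dict(scene=[(236,218)],side=[(312,204),(260,284),(275,135)])[n]
    for p in pts: print(n,p,hsv[p[1],p[0]],v.onz([p],0.036))
s=V["side"]
print("rack base corners side",s.onz([(237,165),(312,163),(310,115),(245,113)],0.012))
print("rack base scene",V["scene"].onz([(180,345),(239,305)],0.0))
print("drawer",s.onz([(305,385),(315,270)],0.042), "cab", s.onz([(120,233),(228,237),(193,380),(57,358)],0.087))
def crop(v,c,w,h,k): x,y=c; return cv2.resize(v.img[y:y+h,x:x+w],None,fx=k,fy=k,interpolation=cv2.INTER_CUBIC)
a=crop(V["scene"],(105,225),140,120,4);b=crop(s,(230,100),90,75,4)
c=crop(V["scene"],(290,150),110,75,4);d=crop(s,(190,255),140,130,4)
im=np.zeros((600,800,3),np.uint8)
im1=np.vstack([cv2.resize(a,(400,343)),])
im[:343,:400]=im1; bb=cv2.resize(b,(400,333)); im[:333,400:]=bb
cc=cv2.resize(c,(370,252));im[346:598,:370]=cc; dd=cv2.resize(d,(280,260));im[338:598,420:700]=dd
cv2.imwrite("pics/c1.png",im[:,:,::-1])
E
```

```text
scene (236, 218) [ 23  76 208] [[ 0.467  -0.0321  0.036 ]]
side (312, 204) [ 18 154 174] [[ 0.461  -0.0096  0.036 ]]
side (260, 284) [ 17 153 173] [[0.5603 0.2137 0.036 ]]
side (275, 135) [ 23 110 169] [[ 0.5585 -0.2942  0.036 ]]
rack base corners side [[ 0.6533 -0.1862  0.012 ]
 [ 0.4573 -0.1978  0.012 ]
 [ 0.4594 -0.4468  0.012 ]
 [ 0.661  -0.4576  0.012 ]]
rack base scene [[ 0.6539 -0.3323  0.    ]
 [ 0.6525 -0.19   -0.    ]]
drawer [[0.4782 0.4015 0.042 ]
 [0.4587 0.1834 0.042 ]] cab [[0.8334 0.1381 0.087 ]
 [0.6237 0.1443 0.087 ]
 [0.6351 0.4194 0.087 ]
 [0.8412 0.3926 0.087 ]]
```

View pics/c1.png

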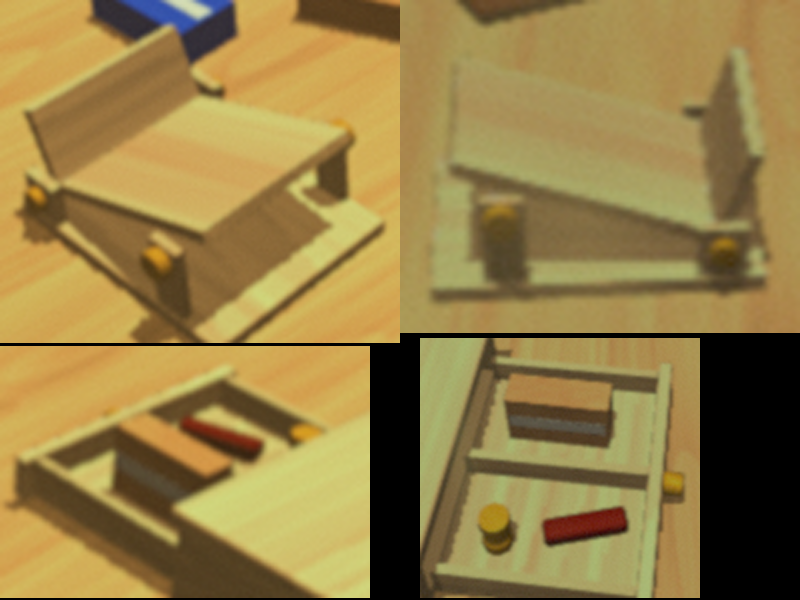

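The crops show the deck sloping down to the backstop on the robot's side. The small carton stands on edge in the drawer's near bay. I'll triangulate rough corners, then fly over with the wrist camera.

```bash
cat >> h.py <<'E'
def go(obs,target,yaw):
    """offset mm in tool axes and roll rad to reach world target & tool yaw (deg); roll about tool z (down)"""
    Rt=R.from_euler("xyz",obs["orientation"],degrees=True).as_matrix()
    off=Rt.T@(np.array(target)-obs["tool_pos"])*1000
    dy=(yaw-obs["orientation"][2]+180)%360-180
    return np.round(off,1),round(-np.radians(dy),3)
E
python3 - <<'E'
from h import *
np.set_printoptions(precision=4,suppress=True)
V={n:View(dict(np.load(f"pics/{n}0.npz"))) for n in["scene","side"]}
P=tri(V["scene"],[(176.8,306.2),(225.8,271.6),(113.8,263.5),(165.2,234.8)],V["side"],[(242.4,113.5),(241.3,137.1),(305.4,111.3),(310.3,135.6)]);print(P)
print(np.degrees(np.arctan2(*(P[1]-P[0])[[1,0]])), P[1]-P[0],P[3]-P[2])
print("small top",V["side"].onz([(235,273.5),(286,277.5),(285,292),(233.5,288.5)],.073))
m=cv2.inRange(cv2.cvtColor(V["side"].img,cv2.COLOR_RGB2HSV),(8,140,60),(19,255,220));m[:180]=0;m[225:]=0;m[:,:280]=0;m[:,345:]=0
c=max(cv2.findContours(m,0,2)[0],key=cv2.contourArea);print(cv2.minAreaRect(c))
from plant import ctrl
print(go(ctrl.get_obs(),(0.48,-0.08,0.26),0))
E
```

```text
[[ 0.6476 -0.3249  0.0854  0.0017]
 [ 0.6373 -0.2062  0.0852  0.0016]
 [ 0.4742 -0.3422  0.084   0.0033]
 [ 0.4631 -0.2192  0.0825  0.0009]]
94.96098010509427 [-0.0103  0.1187 -0.0002 -0.0001] [-0.0111  0.1231 -0.0015 -0.0024]
small top [[0.6023 0.2198 0.073 ]
 [0.5115 0.2266 0.073 ]
 [0.5122 0.2574 0.073 ]
 [0.6009 0.2523 0.073 ]]
((315.71588134765625, 212.82437133789062), (24.299468994140625, 49.61237335205078), 75.3236083984375)
(array([483.5, 619. , -22.3]), np.float64(-0.28))
```

Call:
jog_arm:
  motion:
    - {"offset": [483.5, 619, -22], "roll": -0.28, "hand": 87}
    - {"offset": [483.5, 619, -22], "roll": -0.28, "hand": 87}
    - {"offset": [483.5, 619, -22], "roll": -0.28, "hand": 87}
    - {"offset": [483.5, 619, -22], "roll": -0.28, "hand": 87}
    - {"offset": [483.5, 619, -22], "roll": -0.28, "hand": 87}
    - {"offset": [483.5, 619, -22], "roll": -0.28, "hand": 87}
    - {"offset": [483.5, 619, -22], "roll": -0.28, "hand": 87}
    - {"offset": [483.5, 619, -22], "roll": -0.28, "hand": 87}
    - {"offset": [483.5, 619, -22], "roll": -0.28, "hand": 87}
    - {"offset": [483.5, 619, -22], "roll": -0.28, "hand": 87}
    - {"offset": [483.5, 619, -22], "roll": -0.28, "hand": 87}
    - {"offset": [483.5, 619, -22], "roll": -0.28, "hand": 87}
    - {"offset": [483.5, 619, -22], "roll": -0.28, "hand": 87}
    - {"offset": [483.5, 619, -22], "roll": -0.28, "hand": 87}
    - {"offset": [483.5, 619, -22], "roll": -0.28, "hand": 87}
    - {"offset": [483.5, 619, -22], "roll": -0.28, "hand": 87}
    - {"offset": [483.5, 619, -22], "roll": -0.28, "hand": 87}
    - {"offset": [483.5, 619, -22], "roll": -0.28, "hand": 87}
    - {"offset": [483.5, 619, -22], "roll": -0.28, "hand": 87}
    - {"offset": [483.5, 619, -22], "roll": -0.28, "hand": 87}

```text
clock: 1.82
tool_pos: [0.4814, -0.0845, 0.2591]
orientation: [179.9, 0.1, -0.3]
force: [0.6, 0.4, 0.1]
opening: 0.0866
```

```bash
cat >> h.py <<'E'
def wrist(name):
    from plant import ctrl,cams
    o=ctrl.get_obs(); s=cams.snapshot("wrist"); cv2.imwrite(f"pics/{name}.png",s["img"][:,:,::-1])
    np.savez(f"pics/{name}.npz",**s,orientation=o["orientation"],tool_pos=o["tool_pos"])
    print("t",round(o["clock"],2),"tcp",np.round(o["tool_pos"],4),np.round(o["orientation"],2),"F",np.round(o["force"],1),"op",round(o["opening"]*1000,1))
    return View(s,o),o
def load(name):
    d=dict(np.load(f"pics/{name}.npz")); return View(d,d if "orientation" in d else None)
E
python3 -c "
from h import *
wrist('w1')"
```

```text
t 1.82 tcp [ 0.4814 -0.0845  0.2591] [ 1.7993e+02  5.0000e-02 -2.6000e-01] F [0.6 0.4 0.1] op 86.6
```

View pics/w1.png

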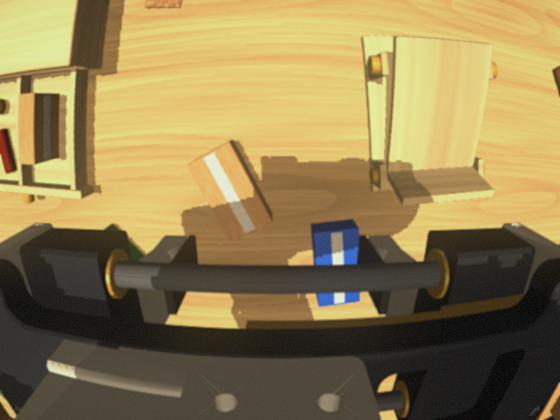

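The wrist view shows the large carton's top at about (230,190). The deck's upper edge runs (395,37)–(491,43) and its foot (390,167)–(481,162). The small carton's top edge is near (27,128).

```bash
python3 - <<'E'
from h import *
np.set_printoptions(precision=4,suppress=True)
v=load("w1")
hsv=cv2.cvtColor(v.img,cv2.COLOR_RGB2HSV)
for p in [(205,165),(250,210),(225,185),(150,180),(230,235),(262,225)]: print(p,hsv[p[1],p[0]])
P=v.onz([(189,160),(236,141),(270,220),(228,238)],.036);print(P)
print("centre",P.mean(0),"edges",[np.linalg.norm(P[i]-P[i-1]) for i in range(4)],"yaw",[np.degrees(np.arctan2(*(P[i]-P[j])[[1,0]])) for i,j in((1,2),(0,3))])
t=v.onz([(208,155),(248,232)],.036);print("tape",t,t.mean(0),np.degrees(np.arctan2(*(t[0]-t[1])[[1,0]])))
D=v.onz([(395,37),(491,43)],.0853);print("deck up",D,np.degrees(np.arctan2(*(D[0]-D[1])[[1,0]])), np.linalg.norm(D[0]-D[1]))
E_=v.onz([(390,167),(481,162)],.036);print("foot",E_)
S=v.onz([(22,93),(35,93),(33,163),(20,163)],.073);print("small",S,S.mean(0))
big=cv2.resize(v.img[125:250,175:285],None,fx=3.4,fy=3.4,interpolation=cv2.INTER_CUBIC)
dk=cv2.resize(v.img[25:215,355:505],(340,425),interpolation=cv2.INTER_CUBIC)
im=np.zeros((430,730,3),np.uint8);im[:425,:374]=big[:425,:374];im[:425,380:720]=dk;cv2.imwrite("pics/c2.png",im[:,:,::-1])
E
```

```text
(205, 165) [ 18 137 232]
(250, 210) [ 15 150 153]
(225, 185) [ 39  21 236]
(150, 180) [ 20 133 230]
(230, 235) [ 15 150 150]
(262, 225) [ 15 151 154]
[[ 0.5013  0.0177  0.036 ]
 [ 0.5221 -0.0388  0.036 ]
 [ 0.4274 -0.0767  0.036 ]
 [ 0.404  -0.0247  0.036 ]]
centre [ 0.4637 -0.0306  0.036 ] edges [np.float64(0.1061442396271846), np.float64(0.06021523278210049), np.float64(0.10201318040714592), np.float64(0.0570527683525729)] yaw [np.float64(21.816585350653813), np.float64(23.537375919501116)]
tape [[ 0.5066 -0.0055  0.036 ]
 [ 0.412  -0.0497  0.036 ]] [ 0.4593 -0.0276  0.036 ] 25.0436282139125
deck up [[ 0.6366 -0.2055  0.0853]
 [ 0.6496 -0.3288  0.0853]] 96.02278407815768 0.12389966229647682
foot [[ 0.4926 -0.2207  0.036 ]
 [ 0.5033 -0.3547  0.036 ]]
small [[0.6044 0.2365 0.073 ]
 [0.6006 0.2121 0.073 ]
 [0.5129 0.225  0.073 ]
 [0.5144 0.2505 0.073 ]] [0.5581 0.231  0.073 ]
```

View pics/c2.png

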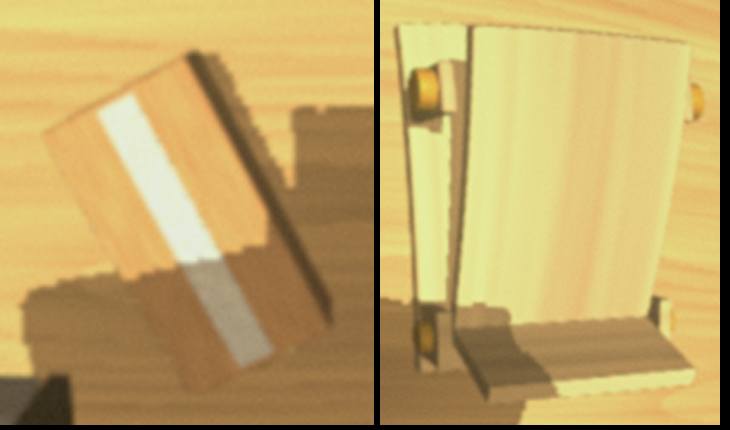

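```bash
python3 - <<'E'
from h import *
np.set_printoptions(precision=4,suppress=True)
v=load("w1")
P=v.onz([(188.2,163.8),(230.9,140.3),(270.6,222),(230.9,240.3)],.036)
print(P,"centre",P.mean(0),"edges",[round(np.linalg.norm(P[i]-P[i-1]),4) for i in range(4)],"yaw",[np.degrees(np.arctan2(*(P[i]-P[j])[[1,0]])) for i,j in((1,2),(0,3))])
t=v.onz([(208.8,155.3),(250,230.9)],.036);print("tape",t,t.mean(0),np.degrees(np.arctan2(*(t[0]-t[1])[[1,0]])))
D=v.onz([(395.6,36.2),(491.7,44.2)],.0853);F=v.onz([(388,171.7),(474,167.2)],.036)
print("deck",D,D.mean(0),"foot",F,F.mean(0))
d=(D-F).mean(0);print("slope",np.degrees(np.arctan2(d[1],d[0])),np.linalg.norm(d),d)
from plant import ctrl
m=(P.mean(0)+t.mean(0))/2
print(go(ctrl.get_obs(),(m[0],m[1],.1),24))
E
```

```text
[[ 0.4968  0.019   0.036 ]
 [ 0.523  -0.0329  0.036 ]
 [ 0.4248 -0.0774  0.036 ]
 [ 0.401  -0.0281  0.036 ]] centre [ 0.4614 -0.0299  0.036 ] edges [np.float64(0.1068), np.float64(0.0581), np.float64(0.1078), np.float64(0.0548)] yaw [np.float64(24.36554678109461), np.float64(26.16049074290186)]
tape [[ 0.5062 -0.0065  0.036 ]
 [ 0.4134 -0.0522  0.036 ]] [ 0.4598 -0.0294  0.036 ] 26.246789259315847
deck [[ 0.6376 -0.2062  0.0853]
 [ 0.6484 -0.3297  0.0853]] [ 0.643  -0.268   0.0853] foot [[ 0.4869 -0.2185  0.036 ]
 [ 0.4959 -0.3437  0.036 ]] [ 0.4914 -0.2811  0.036 ]
slope 4.929004547410364 0.1599574444217858 [0.1516 0.0131 0.0493]
(array([-19.9, -53. , 158.9]), np.float64(-0.424))
```

Call:
jog_arm:
  motion:
    - {"offset": [-19, -50, 140], "roll": -0.44, "hand": 87}
    - {"offset": [-19, -50, 140], "roll": -0.44, "hand": 87}
    - {"offset": [-19, -50, 140], "roll": -0.44, "hand": 87}
    - {"offset": [-19, -50, 140], "roll": -0.44, "hand": 87}
    - {"offset": [-19, -50, 140], "roll": -0.44, "hand": 87}
    - {"offset": [-19, -50, 160], "roll": -0.44, "hand": 87}
    - {"offset": [-19, -50, 160], "roll": -0.44, "hand": 87}
    - {"offset": [-19, -50, 160], "roll": -0.44, "hand": 87}

```text
clock: 2.53
tool_pos: [0.4612, -0.0295, 0.1002]
orientation: [180.0, 0.0, 25.2]
force: [0.3, 0.1, 0.4]
opening: 0.0872
```

```bash
python3 - <<'E'
from h import *
np.set_printoptions(precision=4,suppress=True)
v,o=wrist('w2')
from plant import ctrl
o=ctrl.get_obs();print(o["tool_pos"],o["orientation"],o["joint_pos"],go(o,(.4606,-.0297,.018),25.3))
hsv=cv2.cvtColor(v.img,cv2.COLOR_RGB2HSV)
m=cv2.inRange(hsv,(25,0,110),(90,60,255));m[250:]=0
cs=sorted(cv2.findContours(m,0,2)[0],key=cv2.contourArea)[-3:]
for c in cs: print(cv2.contourArea(c),cv2.minAreaRect(c),v.onz([cv2.minAreaRect(c)[0]],.036))
E
```

```text
t 2.53 tcp [ 0.4612 -0.0295  0.1002] [179.99   0.04  25.19] F [0.3 0.1 0.4] op 87.2
[ 0.4618 -0.0295  0.1008] [179.9796  -0.042   25.198 ] [ 20.8503   8.6852 -35.9567   0.0241 -45.3147  94.3308] (array([-1.2, -0.3, 82.8]), np.float64(-0.002))
10.5 ((513.5, 224.5), (3.0, 5.0), 90.0) [[ 0.5399 -0.2133  0.036 ]]
327.5 ((30.567211151123047, 209.9393310546875), (37.56245040893555, 11.509224891662598), 66.37062072753906) [[0.3775 0.1613 0.036 ]]
1167.0 ((274.0111083984375, 174.97647094726562), (60.40227127075195, 21.133819580078125), 88.66777801513672) [[ 0.4886 -0.0147  0.036 ]]
```

Call:
jog_arm:
  motion:
    - {"offset": [-1, 0, 35], "roll": 0, "hand": 87}
    - {"offset": [-1, 0, 65], "roll": 0, "hand": 87}
    - {"offset": [-1, 0, 82], "roll": 0, "hand": 87}
    - {"offset": [-1, 0, 82], "roll": 0, "hand": 87}
    - {"offset": [-1, 0, 82], "roll": 0, "hand": 50}
    - {"offset": [-1, 0, 82], "roll": 0, "hand": 50}
    - {"offset": [-1, 0, 82], "roll": 0, "hand": 50}
    - {"offset": [-1, 0, 82], "roll": 0, "hand": 50}
    - {"offset": [-1, 0, 82], "roll": 0, "hand": 50}
    - {"offset": [-1, 0, 82], "roll": 0, "hand": 50}

```text
clock: 3.42
tool_pos: [0.461, -0.0299, 0.0186]
orientation: [180.0, -0.1, 25.2]
force: [-2.4, 1.4, 9.1]
opening: 0.0581
```

Call:
jog_arm:
  motion:
    - {"offset": [0, 0, -30], "roll": 0, "hand": 40}
    - {"offset": [0, 0, -65], "roll": 0, "hand": 40}
    - {"offset": [-2, 20, -95], "roll": 0.05, "hand": 40}
    - {"offset": [-5, 50, -106], "roll": 0.1, "hand": 40}
    - {"offset": [-9, 85, -106], "roll": 0.15, "hand": 40}
    - {"offset": [-13, 120, -106], "roll": 0.2, "hand": 40}
    - {"offset": [-17, 155, -106], "roll": 0.25, "hand": 40}
    - {"offset": [-21, 190, -106], "roll": 0.3, "hand": 40}
    - {"offset": [-25, 225, -106], "roll": 0.3526, "hand": 40}
    - {"offset": [-27, 248, -106], "roll": 0.3526, "hand": 40}
    - {"offset": [-28.3, 259, -106], "roll": 0.3526, "hand": 40}
    - {"offset": [-28.3, 259, -106], "roll": 0.3526, "hand": 40}
    - {"offset": [-28.3, 259, -106], "roll": 0.3526, "hand": 40}

```text
clock: 4.5
tool_pos: [0.5443, -0.2765, 0.123]
orientation: [-180.0, 0.1, 4.9]
force: [-0.3, 0.8, -1.5]
opening: 0.0579
```

```bash
python3 - <<'E'
from h import *
from plant import cams
np.set_printoptions(precision=4,suppress=True)
v,o=wrist('w3');print(go(o,(.5456,-.2762,.125),5),o["orientation"])
s=cams.snapshot("side");np.savez("pics/s3.npz",**s)
a=cv2.resize(s["img"][80:180,220:330],(440,400),interpolation=cv2.INTER_CUBIC)
b=v.img[:260,150:500]
im=np.zeros((400,800,3),np.uint8);im[:,:440]=a;im[:260,442:792]=b;cv2.imwrite("pics/c3.png",im[:,:,::-1])
E
```

```text
t 4.5 tcp [ 0.5443 -0.2765  0.123 ] [-179.96    0.06    4.95] F [-0.3  0.8 -1.5] op 57.9
(array([ 1.3, -0.2, -2. ]), np.float64(-0.001)) [-179.9593    0.0637    4.9472]
```

View pics/c3.png

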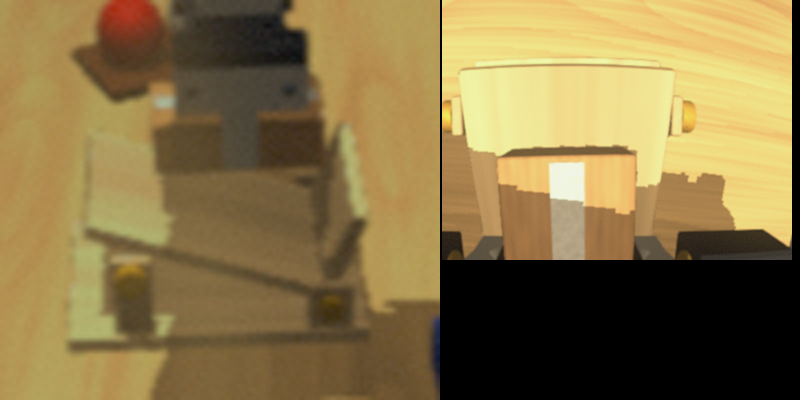

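Call:
jog_arm:
  motion:
    - {"offset": [1, 0, 15], "roll": 0, "hand": 40}
    - {"offset": [1, 0, 28], "roll": 0, "hand": 40}
    - {"offset": [1, 0, 33], "roll": 0, "hand": 40}
    - {"offset": [1, 0, 36], "roll": 0, "hand": 40}
    - {"offset": [1, 0, 39], "roll": 0, "hand": 40}
    - {"offset": [1, 0, 42], "roll": 0, "hand": 40}
    - {"offset": [1, 0, 45], "roll": 0, "hand": 40}
    - {"offset": [1, 0, 45], "roll": 0, "hand": 40}

```text
clock: 5.27
tool_pos: [0.5438, -0.2752, 0.0788]
orientation: [-179.9, 0.2, 5.1]
force: [-5.9, 1.3, 3.3]
opening: 0.0575
```

Call:
jog_arm:
  motion:
    - {"offset": [1, 0, 2], "roll": 0, "hand": 40}
    - {"offset": [1, 0, 4], "roll": 0, "hand": 40}
    - {"offset": [1, 0, 6], "roll": 0, "hand": 40}
    - {"offset": [1, 0, 6], "roll": 0, "hand": 40}

```text
clock: 5.6
tool_pos: [0.5447, -0.2753, 0.0731]
orientation: [-179.9, 0.2, 5.1]
force: [-6.2, 1.2, 3.8]
opening: 0.0582
```

```bash
python3 - <<'E'
from h import *
from plant import cams
v,o=wrist('w4')
a=cams.snapshot("side");np.savez("pics/s4.npz",**a)
b=cams.snapshot("scene");np.savez("pics/sc4.npz",**b)
A=cv2.resize(a["img"][90:170,220:330],(440,320),interpolation=cv2.INTER_CUBIC)
B=cv2.resize(b["img"][220:330,105:245],(360,283),interpolation=cv2.INTER_CUBIC)
im=np.zeros((320,800,3),np.uint8);im[:,:440]=A;im[:283,440:]=B;cv2.imwrite("pics/c4.png",im[:,:,::-1])
E
```

```text
t 5.6 tcp [ 0.5447 -0.2753  0.0731] [-179.95    0.2     5.07] F [-6.2  1.2  3.8] op 58.2
```

View pics/c4.png

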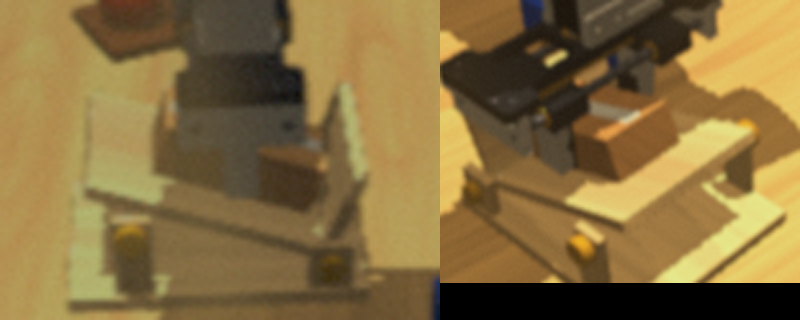

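Call:
jog_arm:
  motion:
    - {"offset": [0, 0, 1.5], "roll": 0, "hand": 40}
    - {"offset": [-2, 0, 2.2], "roll": 0, "hand": 40}
    - {"offset": [-4, 0, 2.8], "roll": 0, "hand": 40}
    - {"offset": [-6, 0, 3.5], "roll": 0, "hand": 40}
    - {"offset": [-7.5, 0, 4], "roll": 0, "hand": 40}
    - {"offset": [-7.5, 0, 4], "roll": 0, "hand": 40}

```text
clock: 6.25
tool_pos: [0.5426, -0.2769, 0.0721]
orientation: [179.8, -0.4, 5.2]
force: [2.4, 1.7, 12.3]
opening: 0.0577
```

Call:
jog_arm:
  motion:
    - {"offset": [-3, 0, 1], "roll": 0, "hand": 40}
    - {"offset": [-3, 0, 1], "roll": 0, "hand": 40}
    - {"offset": [-3, 0, 1], "roll": 0, "hand": 40}

```text
clock: 6.5
tool_pos: [0.5396, -0.2773, 0.071]
orientation: [179.8, -0.4, 5.2]
force: [2.5, -0.3, 12.1]
opening: 0.0578
```

Call:
jog_arm:
  motion:
    - {"offset": [-3, 0, 1], "roll": 0, "hand": 40}
    - {"offset": [-5, 0, 1.6], "roll": 0, "hand": 40}
    - {"offset": [-7, 0, 2.3], "roll": 0, "hand": 40}
    - {"offset": [-9, 0, 2.9], "roll": 0, "hand": 40}
    - {"offset": [-9, 0, 2.9], "roll": 0, "hand": 40}
    - {"offset": [-9, 0, 2.9], "roll": 0, "hand": 40}

```text
clock: 7.0
tool_pos: [0.5377, -0.278, 0.0704]
orientation: [179.7, -1.1, 5.3]
force: [16.5, 4.7, 10.5]
opening: 0.0576
```

Call:
jog_arm:
  motion:
    - {"offset": [0, 0, -3], "roll": 0, "hand": 40}
    - {"offset": [0, 0, -3], "roll": 0, "hand": 70}
    - {"offset": [0, 0, -4], "roll": 0, "hand": 80}
    - {"offset": [0, 0, -4], "roll": 0, "hand": 80}
    - {"offset": [0, 0, -4], "roll": 0, "hand": 80}
    - {"offset": [5, 0, -25], "roll": 0, "hand": 80}
    - {"offset": [5, 0, -60], "roll": 0, "hand": 80}
    - {"offset": [5, 0, -95], "roll": 0, "hand": 80}
    - {"offset": [5, 0, -95], "roll": 0, "hand": 80}

```text
clock: 7.75
tool_pos: [0.5356, -0.279, 0.1666]
orientation: [179.7, -0.5, 5.1]
force: [0.9, -1.2, 1.2]
opening: 0.08
```

```bash
python3 - <<'E'
from h import *
from plant import cams
v,o=wrist('w5')
b=cams.snapshot("scene");np.savez("pics/sc5.npz",**b)
A=cv2.resize(v.img[:300,140:420],(560,600),interpolation=cv2.INTER_CUBIC)
B=cv2.resize(b["img"][220:320,105:205],(240,240),interpolation=cv2.INTER_CUBIC)
im=np.zeros((600,800,3),np.uint8);im[:,:560]=A;im[:240,560:]=B;cv2.imwrite("pics/c5.png",im[:,:,::-1])
E
```

```text
t 7.75 tcp [ 0.5356 -0.279   0.1666] [179.74  -0.47   5.09] F [ 0.9 -1.2  1.2] op 80.0
```

View pics/c5.png

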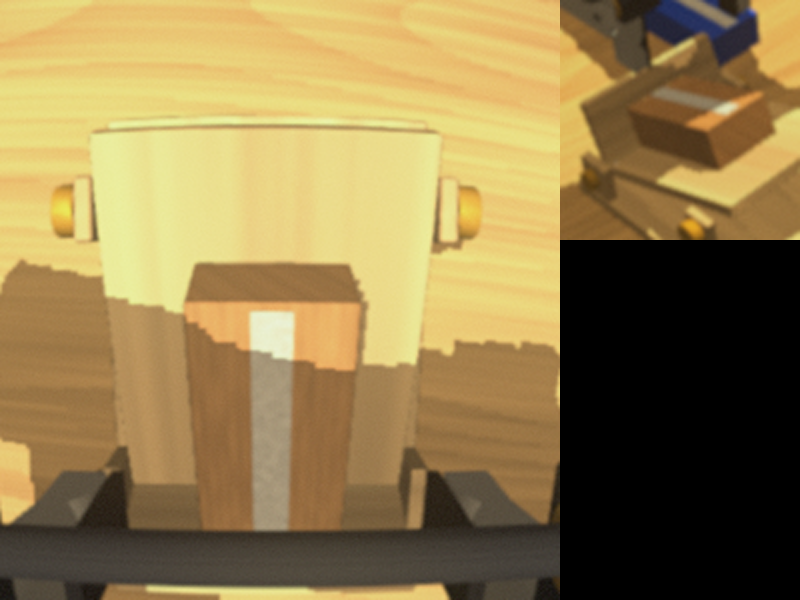

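The large carton lies flat, in line with the deck and at the backstop. Its upper end face meets the deck at about (193–350, 265) in the crop.

```bash
cat >> h.py <<'E'
SEAT=np.array([.4914,-.2811,.036]);RS=R.from_euler("zy",[5,-np.degrees(.3133)],degrees=True).as_matrix()
def ondeck(v,uv,n):
    d=v.rays(uv);o=v.T[:3,3];N=RS[:,2];t=((SEAT+n*N-o)@N)/(d@N)
    return (o+d*t[:,None]-SEAT)@RS
E
python3 - <<'E'
from h import *
np.set_printoptions(precision=4,suppress=True)
v=load("w5")
print(ondeck(v,[(186,65),(360,65)],0));print(ondeck(v,[(236.5,132.5),(315,132.5)],0));print(ondeck(v,[(232.5,151.5),(320,151.5)],.036))
print(ondeck(v,[(140+125/2,484/2),(140+413/2,484/2)],0))
from plant import ctrl
o=ctrl.get_obs();print(o["tool_pos"],o["orientation"],o["joint_pos"][5],go(o,(.5575,.236,.18),5))
E
```

```text
[[ 0.1609  0.0618  0.    ]
 [ 0.1607 -0.0611 -0.    ]]
[[ 0.1075  0.0275 -0.    ]
 [ 0.1079 -0.0314 -0.    ]]
[[ 0.1078  0.0253  0.036 ]
 [ 0.1084 -0.0317  0.036 ]]
[[-0.0003  0.0673  0.    ]
 [ 0.0024 -0.0673 -0.    ]]
[ 0.533  -0.2778  0.1612] [179.9572  -0.1647   5.0125] 103.92457913530228 (array([  69.3, -509.6,  -18.9]), np.float64(0.0))
```

Call:
jog_arm:
  motion:
    - {"offset": [69, -510, -19], "roll": 0.157, "hand": 55}
    - {"offset": [69, -510, -19], "roll": 0.157, "hand": 55}
    - {"offset": [69, -510, -19], "roll": 0.157, "hand": 55}
    - {"offset": [69, -510, -19], "roll": 0.157, "hand": 55}
    - {"offset": [69, -510, -19], "roll": 0.157, "hand": 55}
    - {"offset": [69, -510, -19], "roll": 0.157, "hand": 55}
    - {"offset": [69, -510, -19], "roll": 0.157, "hand": 55}
    - {"offset": [69, -510, -19], "roll": 0.157, "hand": 55}
    - {"offset": [69, -510, -19], "roll": 0.157, "hand": 55}
    - {"offset": [69, -510, -19], "roll": 0.157, "hand": 55}
    - {"offset": [69, -510, -19], "roll": 0.157, "hand": 55}
    - {"offset": [69, -510, -19], "roll": 0.157, "hand": 55}
    - {"offset": [69, -510, -19], "roll": 0.157, "hand": 55}
    - {"offset": [69, -510, -19], "roll": 0.157, "hand": 55}
    - {"offset": [69, -510, -19], "roll": 0.157, "hand": 55}
    - {"offset": [69, -510, -19], "roll": 0.157, "hand": 55}
    - {"offset": [69, -510, -19], "roll": 0.157, "hand": 55}

```text
clock: 9.27
tool_pos: [0.5563, 0.2351, 0.178]
orientation: [179.9, 0.1, -4.0]
force: [-0.3, 0.3, -0.2]
opening: 0.0548
```

```bash
python3 - <<'E'
from h import *
np.set_printoptions(precision=4,suppress=True)
v,o=wrist('w6')
hsv=cv2.cvtColor(v.img,cv2.COLOR_RGB2HSV)
print(np.round(v.proj([(.6,.236,.073),(.515,.242,.073)])))
m=cv2.inRange(hsv,(8,110,150),(19,255,255));m[290:]=0
m=cv2.morphologyEx(m,cv2.MORPH_OPEN,np.ones((3,3)))
for c in sorted(cv2.findContours(m,0,2)[0],key=cv2.contourArea)[-3:]:
    print(cv2.contourArea(c),cv2.boxPoints(cv2.minAreaRect(c)).round(1).tolist())
im=cv2.resize(v.img[20:300,130:430],(640,597),interpolation=cv2.INTER_CUBIC);cv2.imwrite("pics/c6.png",im[:,:,::-1])
E
```

```text
t 9.27 tcp [0.5563 0.2351 0.178 ] [179.94   0.07  -4.04] F [-0.3  0.3 -0.2] op 54.8
[[271. 150.]
 [272. 251.]]
2409.0 [[401.20001220703125, 45.79999923706055], [406.79998779296875, -7.599999904632568], [527.2999877929688, 5.099999904632568], [521.5999755859375, 58.400001525878906]]
6378.5 [[331.0, 160.0], [442.0, 160.0], [442.0, 242.0], [331.0, 242.0]]
8781.0 [[231.0, 142.0], [329.0, 142.0], [329.0, 263.0], [231.0, 263.0]]
```

View pics/c6.png

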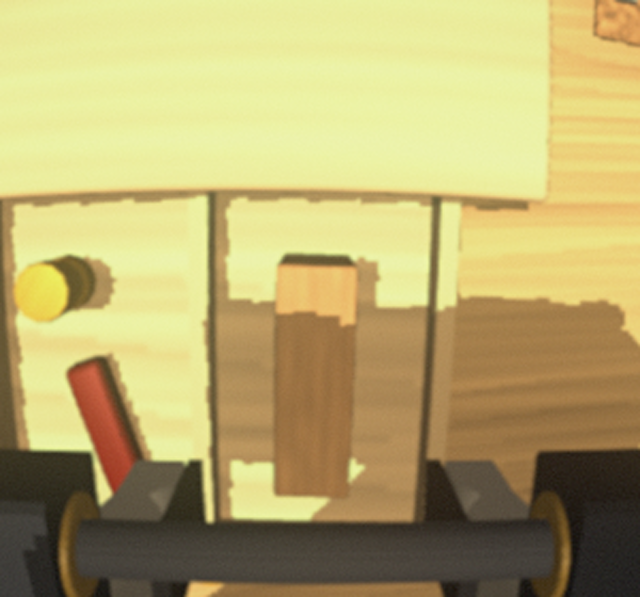

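The view shows the small carton's top face with corners near (278,264), (357,264), (349,496) and (275,493) in the crop. The walls and tools are clear of it.

```bash
python3 - <<'E'
from h import *
np.set_printoptions(precision=4,suppress=True)
v=load("w6")
P=v.onz([(260.3,143.8),(297.4,143.8),(293.6,252.6),(258.9,251.2)],.073)
print(P,P.mean(0),[np.linalg.norm(P[i]-P[i-1]).round(4) for i in range(4)],[np.degrees(np.arctan2(*(P[i]-P[j])[[1,0]])).round(2) for i,j in((0,3),(1,2))])
from plant import ctrl
o=ctrl.get_obs();print(o["tool_pos"],o["orientation"],go(o,(P.mean(0)[0],P.mean(0)[1],.055),-4.5))
E
```

```text
[[0.6051 0.244  0.073 ]
 [0.6031 0.2154 0.073 ]
 [0.5123 0.2235 0.073 ]
 [0.5156 0.2527 0.073 ]] [0.559  0.2339 0.073 ] [np.float64(0.0899), np.float64(0.0287), np.float64(0.0912), np.float64(0.0294)] [np.float64(-5.54), np.float64(-5.09)]
[0.5565 0.2351 0.1783] [179.9651   0.0423  -4.054 ] (array([  2.7,   0.9, 123.3]), np.float64(0.008))
```

Call:
jog_arm:
  motion:
    - {"offset": [2.5, 0.5, 40], "roll": 0.022, "hand": 60}
    - {"offset": [2.5, 0.5, 80], "roll": 0.022, "hand": 60}
    - {"offset": [2.5, 0.5, 110], "roll": 0.022, "hand": 60}
    - {"offset": [2.5, 0.5, 123], "roll": 0.022, "hand": 60}
    - {"offset": [2.5, 0.5, 123], "roll": 0.022, "hand": 60}
    - {"offset": [2.5, 0.5, 123], "roll": 0.022, "hand": 15}
    - {"offset": [2.5, 0.5, 123], "roll": 0.022, "hand": 15}
    - {"offset": [2.5, 0.5, 123], "roll": 0.022, "hand": 15}
    - {"offset": [2.5, 0.5, 123], "roll": 0.022, "hand": 15}
    - {"offset": [2.5, 0.5, 123], "roll": 0.022, "hand": 15}
    - {"offset": [2.5, 0.5, 123], "roll": 0.022, "hand": 15}

```text
clock: 10.23
tool_pos: [0.5596, 0.2361, 0.0568]
orientation: [-179.9, -0.1, -5.2]
force: [-1.4, -0.1, 4.2]
opening: 0.0299
```

Call:
jog_arm:
  motion:
    - {"offset": [0, 0, -15], "roll": 0, "hand": 15}
    - {"offset": [0, 0, -40], "roll": 0, "hand": 15}
    - {"offset": [0, 0, -65], "roll": 0, "hand": 15}
    - {"offset": [-1, 10, -80], "roll": 0, "hand": 15}
    - {"offset": [-3, 40, -80], "roll": -0.05, "hand": 15}
    - {"offset": [-5, 75, -80], "roll": -0.1, "hand": 15}
    - {"offset": [-7, 110, -80], "roll": -0.14, "hand": 15}
    - {"offset": [-9, 145, -80], "roll": -0.178, "hand": 15}
    - {"offset": [-11, 175, -80], "roll": -0.178, "hand": 15}
    - {"offset": [-11.7, 192, -65], "roll": -0.178, "hand": 15}
    - {"offset": [-11.7, 198, -40], "roll": -0.178, "hand": 15}
    - {"offset": [-11.7, 198, -15], "roll": -0.178, "hand": 15}
    - {"offset": [-11.7, 198, 5], "roll": -0.178, "hand": 15}
    - {"offset": [-11.7, 198, 12], "roll": -0.178, "hand": 15}
    - {"offset": [-11.7, 198, 12], "roll": -0.178, "hand": 15}
    - {"offset": [-11.7, 198, 12], "roll": -0.178, "hand": 15}

```text
clock: 11.57
tool_pos: [0.5296, 0.0398, 0.0438]
orientation: [180.0, 0.0, 5.0]
force: [0.1, 0.6, -1.3]
opening: 0.0298
```

Call:
jog_arm:
  motion:
    - {"offset": [0, 0, 2], "roll": 0, "hand": 15}
    - {"offset": [0, 0, 2.5], "roll": 0, "hand": 15}
    - {"offset": [0, 0, 2.5], "roll": 0, "hand": 40}
    - {"offset": [0, 0, 2], "roll": 0, "hand": 50}
    - {"offset": [0, 0, 2], "roll": 0, "hand": 50}
    - {"offset": [0, 0, -10], "roll": 0, "hand": 50}
    - {"offset": [0, 0, -40], "roll": 0, "hand": 50}
    - {"offset": [0, 0, -45], "roll": 0, "hand": 0}
    - {"offset": [0, -30, -45], "roll": 0, "hand": 0}
    - {"offset": [0, -50, -45], "roll": 0, "hand": 0}
    - {"offset": [0, -52, -45], "roll": 0, "hand": 0}
    - {"offset": [0, -52, -30], "roll": 0, "hand": 0}
    - {"offset": [0, -52, -11], "roll": 0, "hand": 0}
    - {"offset": [0, -52, -11], "roll": 0, "hand": 0}

```text
clock: 12.73
tool_pos: [0.5231, 0.0908, 0.0522]
orientation: [179.9, 0.2, 4.9]
force: [-0.5, 0.2, -0.1]
opening: 0.0089
```

```bash
python3 - <<'E'
from h import *
from plant import cams
np.set_printoptions(precision=4,suppress=True)
v,o=wrist('w7')
a=cams.snapshot("side");np.savez("pics/s7.npz",**a)
A=cv2.resize(a["img"][140:260,200:360],(400,300),interpolation=cv2.INTER_CUBIC)
B=cv2.resize(v.img[60:300,160:440],(400,343),interpolation=cv2.INTER_CUBIC)
im=np.zeros((343,800,3),np.uint8);im[:300,:400]=A;im[:,400:]=B;cv2.imwrite("pics/c7.png",im[:,:,::-1])
E
```

```text
t 12.73 tcp [0.5231 0.0908 0.0522] [179.94   0.22   4.94] F [-0.5  0.2 -0.1] op 8.9
```

View pics/c7.png

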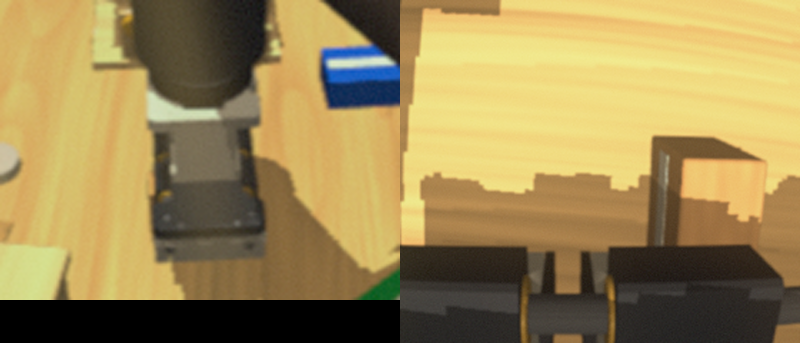

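Call:
jog_arm:
  motion:
    - {"offset": [5, 0, 0], "roll": 0, "hand": 0}
    - {"offset": [5, 8, 0], "roll": 0, "hand": 0}
    - {"offset": [5, 13, 0], "roll": 0, "hand": 0}
    - {"offset": [5, 17, 0], "roll": 0, "hand": 0}
    - {"offset": [5, 21, 0], "roll": 0, "hand": 0}
    - {"offset": [5, 25, 0], "roll": 0, "hand": 0}
    - {"offset": [5, 29, 0], "roll": 0, "hand": 0}
    - {"offset": [5, 33, 0], "roll": 0, "hand": 0}
    - {"offset": [5, 37, 0], "roll": 0, "hand": 0}
    - {"offset": [5, 41, 0], "roll": 0, "hand": 0}
    - {"offset": [5, 45, 0], "roll": 0, "hand": 0}
    - {"offset": [5, 49, 0], "roll": 0, "hand": 0}
    - {"offset": [5, 49, 0], "roll": 0, "hand": 0}
    - {"offset": [5, 20, 0], "roll": 0, "hand": 0}
    - {"offset": [5, 0, -60], "roll": 0, "hand": 60}
    - {"offset": [-45, 25, -100], "roll": 0, "hand": 80}
    - {"offset": [-45, 35, -100], "roll": 0, "hand": 87}
    - {"offset": [-45, 35, -100], "roll": 0, "hand": 87}
    - {"offset": [-45, 35, -100], "roll": 0, "hand": 87}
    - {"offset": [-45, 35, -100], "roll": 0, "hand": 87}

```text
clock: 14.5
tool_pos: [0.4832, 0.0529, 0.1549]
orientation: [-180.0, -0.1, 5.0]
force: [-0.0, -0.6, -1.4]
opening: 0.0349
```

```bash
python3 - <<'E'
from h import *
from plant import cams
np.set_printoptions(precision=4,suppress=True)
v,o=wrist('w8')
a=cams.snapshot("side");np.savez("pics/s8.npz",**a)
A=cv2.resize(a["img"][140:260,200:360],(400,300),interpolation=cv2.INTER_CUBIC)
B=cv2.resize(v.img[40:280,160:440],(560,480),interpolation=cv2.INTER_CUBIC)
A=cv2.resize(A,(240,180))
im=np.zeros((480,800,3),np.uint8);im[:180,:240]=A;im[:,240:]=B;cv2.imwrite("pics/c8.png",im[:,:,::-1])
E
```

```text
t 14.5 tcp [0.4832 0.0529 0.1549] [-179.96   -0.06    4.95] F [-0.  -0.6 -1.4] op 34.9
```

View pics/c8.png

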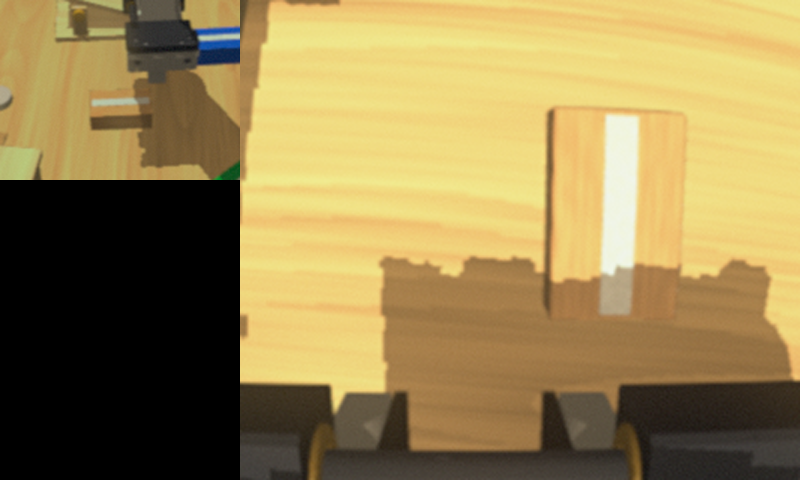

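It has tipped over flat on the bench. Its top face has corners near (552,108), (686,113), (680,320) and (548,316) in the crop.

```bash
python3 - <<'E'
from h import *
np.set_printoptions(precision=4,suppress=True)
v=load("w8")
P=v.onz([(316,94),(383,96.5),(380,200),(314,198)],.03);t=v.onz([(351.5,97),(348,197.5)],.03)
print(P,P.mean(0),[np.linalg.norm(P[i]-P[i-1]).round(4) for i in range(4)],[np.degrees(np.arctan2(*(P[i]-P[j])[[1,0]])).round(2) for i,j in((0,3),(1,2))],t,t.mean(0))
from plant import ctrl
o=ctrl.get_obs();print(o["tool_pos"],o["orientation"],go(o,(P.mean(0)[0],P.mean(0)[1],.015),5.5))
E
```

```text
[[ 0.5741  0.0281  0.03  ]
 [ 0.5798 -0.0295  0.03  ]
 [ 0.4891 -0.0394  0.03  ]
 [ 0.4857  0.0205  0.03  ]] [ 0.5322 -0.0051  0.03  ] [np.float64(0.0888), np.float64(0.0579), np.float64(0.0912), np.float64(0.0601)] [np.float64(4.92), np.float64(6.23)] [[ 0.5753 -0.0019  0.03  ]
 [ 0.4888 -0.0095  0.03  ]] [ 0.532  -0.0057  0.03  ]
[0.4831 0.0528 0.1537] [179.9729   0.0793   4.9523] (array([ 44.1,  61.8, 138.7]), np.float64(-0.01))
```

Call:
jog_arm:
  motion:
    - {"offset": [44, 62, 60], "roll": -0.01, "hand": 87}
    - {"offset": [44, 62, 60], "roll": -0.01, "hand": 87}
    - {"offset": [44, 62, 60], "roll": -0.01, "hand": 87}
    - {"offset": [44, 62, 60], "roll": -0.01, "hand": 87}
    - {"offset": [44, 62, 60], "roll": -0.01, "hand": 87}
    - {"offset": [44, 62, 60], "roll": -0.01, "hand": 87}
    - {"offset": [44, 62, 60], "roll": -0.01, "hand": 87}
    - {"offset": [44, 62, 60], "roll": -0.01, "hand": 87}

```text
clock: 15.27
tool_pos: [0.5325, -0.0045, 0.0955]
orientation: [-180.0, -0.1, 5.6]
force: [0.6, 0.4, 0.7]
opening: 0.0867
```

Call:
jog_arm:
  motion:
    - {"offset": [0, 1, 35], "roll": 0, "hand": 87}
    - {"offset": [0, 1, 65], "roll": 0, "hand": 87}
    - {"offset": [0, 1, 79], "roll": 0, "hand": 87}
    - {"offset": [0, 1, 79], "roll": 0, "hand": 87}
    - {"offset": [0, 1, 79], "roll": 0, "hand": 40}
    - {"offset": [0, 1, 79], "roll": 0, "hand": 40}
    - {"offset": [0, 1, 79], "roll": 0, "hand": 40}
    - {"offset": [0, 1, 79], "roll": 0, "hand": 40}
    - {"offset": [0, 1, 79], "roll": 0, "hand": 40}
    - {"offset": [0, 1, 79], "roll": 0, "hand": 40}
    - {"offset": [0, 1, 79], "roll": 0, "hand": 40}

```text
clock: 16.18
tool_pos: [0.5331, -0.006, 0.0167]
orientation: [-180.0, -0.1, 5.5]
force: [-1.1, 2.0, 6.8]
opening: 0.0581
```

Call:
jog_arm:
  motion:
    - {"offset": [0, 0, -25], "roll": 0, "hand": 40}
    - {"offset": [0, 0, -55], "roll": 0, "hand": 40}
    - {"offset": [0, 5, -90], "roll": 0, "hand": 40}
    - {"offset": [-2, 25, -120], "roll": 0, "hand": 40}
    - {"offset": [-5, 55, -133], "roll": 0, "hand": 40}
    - {"offset": [-8, 90, -133], "roll": 0.008, "hand": 40}
    - {"offset": [-11, 125, -133], "roll": 0.008, "hand": 40}
    - {"offset": [-14, 160, -133], "roll": 0.008, "hand": 40}
    - {"offset": [-17, 195, -133], "roll": 0.008, "hand": 40}
    - {"offset": [-20, 230, -133], "roll": 0.008, "hand": 40}
    - {"offset": [-23, 255, -133], "roll": 0.008, "hand": 40}
    - {"offset": [-24.5, 271, -130], "roll": 0.008, "hand": 40}
    - {"offset": [-24.5, 271, -128], "roll": 0.008, "hand": 40}
    - {"offset": [-24.5, 271, -128], "roll": 0.008, "hand": 40}
    - {"offset": [-24.5, 271, -128], "roll": 0.008, "hand": 40}

```text
clock: 17.43
tool_pos: [0.5337, -0.278, 0.1434]
orientation: [-180.0, 0.0, 5.0]
force: [-0.2, -0.9, -1.6]
opening: 0.0577
```

```bash
python3 - <<'E'
from h import *
np.set_printoptions(precision=4,suppress=True)
v,o=wrist('w9')
from plant import ctrl
o=ctrl.get_obs();print(o["tool_pos"],o["orientation"],go(o,(.5347,-.2783,.121),5))
hsv=cv2.cvtColor(v.img,cv2.COLOR_RGB2HSV)
m=cv2.inRange(hsv,(20,0,110),(100,75,255));m[270:]=0
for c in sorted(cv2.findContours(m,0,2)[0],key=cv2.contourArea)[-3:]: print(cv2.contourArea(c),cv2.minAreaRect(c))
E
```

```text
t 17.43 tcp [ 0.5337 -0.278   0.1434] [-179.98    0.04    5.05] F [-0.2 -0.9 -1.6] op 57.7
[ 0.534  -0.2777  0.1436] [-179.9874    0.0164    5.0959] (array([ 0.7,  0.6, 22.6]), np.float64(0.002))
167.0 ((278.0, 161.0), (8.0, 24.0), 90.0)
298.5 ((54.0, 7.0), (14.0, 30.0), 90.0)
1458.0 ((277.5, 224.5), (81.0, 33.0), 90.0)
```

Call:
jog_arm:
  motion:
    - {"offset": [0.5, 0.5, 12], "roll": 0, "hand": 40}
    - {"offset": [0.5, 0.5, 21], "roll": 0, "hand": 40}
    - {"offset": [0, 0.5, 25], "roll": 0, "hand": 40}
    - {"offset": [-1, 0.5, 28], "roll": 0, "hand": 40}
    - {"offset": [-2.5, 0.5, 31], "roll": 0, "hand": 40}
    - {"offset": [-4, 0.5, 34], "roll": 0, "hand": 40}
    - {"offset": [-5.5, 0.5, 37], "roll": 0, "hand": 40}
    - {"offset": [-7, 0.5, 40], "roll": 0, "hand": 40}
    - {"offset": [-7, 0.5, 40], "roll": 0, "hand": 40}

```text
clock: 18.23
tool_pos: [0.5292, -0.2793, 0.1051]
orientation: [179.9, -0.2, 5.2]
force: [1.6, 0.1, 5.1]
opening: 0.0578
```

Call:
jog_arm:
  motion:
    - {"offset": [-0.5, 0, 1.5], "roll": 0, "hand": 40}
    - {"offset": [-1, 0, 2.5], "roll": 0, "hand": 40}
    - {"offset": [-3, 0, 3.2], "roll": 0, "hand": 40}
    - {"offset": [-5, 0, 3.8], "roll": 0, "hand": 40}
    - {"offset": [-7, 0, 4.4], "roll": 0, "hand": 40}
    - {"offset": [-9, 0, 5], "roll": 0, "hand": 40}
    - {"offset": [-9, 0, 5], "roll": 0, "hand": 40}
    - {"offset": [-9, 0, 5], "roll": 0, "hand": 40}

```text
clock: 18.9
tool_pos: [0.5207, -0.2804, 0.1009]
orientation: [179.9, -0.3, 5.2]
force: [0.5, -0.8, 9.0]
opening: 0.0579
```

Call:
jog_arm:
  motion:
    - {"offset": [-2, 0, 0.6], "roll": 0, "hand": 40}
    - {"offset": [-4, 0, 1.2], "roll": 0, "hand": 40}
    - {"offset": [-6, 0, 1.8], "roll": 0, "hand": 40}
    - {"offset": [-8, 0, 2.2], "roll": 0, "hand": 40}
    - {"offset": [-8, 0, 2.2], "roll": 0, "hand": 40}
    - {"offset": [-8, 0, 2.2], "roll": 0, "hand": 40}

```text
clock: 19.4
tool_pos: [0.5172, -0.2807, 0.0998]
orientation: [179.8, -0.7, 5.2]
force: [12.0, 2.6, 6.7]
opening: 0.0577
```

Contact with the backstop (12 N). Releasing and rising for a look.

Call:
jog_arm:
  motion:
    - {"offset": [0, 0, -2], "roll": 0, "hand": 40}
    - {"offset": [0, 0, -2], "roll": 0, "hand": 70}
    - {"offset": [0, 0, -3], "roll": 0, "hand": 80}
    - {"offset": [0, 0, -3], "roll": 0, "hand": 80}
    - {"offset": [0, 0, -3], "roll": 0, "hand": 80}
    - {"offset": [5, 0, -25], "roll": 0, "hand": 80}
    - {"offset": [15, 0, -60], "roll": 0, "hand": 80}
    - {"offset": [25, 0, -95], "roll": 0, "hand": 80}
    - {"offset": [25, 0, -95], "roll": 0, "hand": 80}
    - {"offset": [25, 0, -95], "roll": 0, "hand": 80}
    - {"offset": [25, 0, -95], "roll": 0, "hand": 80}

```text
clock: 20.32
tool_pos: [0.5345, -0.2785, 0.1909]
orientation: [-180.0, 0.0, 5.1]
force: [-0.2, 0.0, -0.6]
opening: 0.0798
```

```bash
python3 - <<'E'
from h import *
from plant import cams
v,o=wrist('w10')
b=cams.snapshot("scene");np.savez("pics/sc10.npz",**b)
A=cv2.resize(v.img[:300,140:420],(560,600),interpolation=cv2.INTER_CUBIC)
B=cv2.resize(b["img"][220:320,105:205],(240,240),interpolation=cv2.INTER_CUBIC)
a=cams.snapshot("side");C=cv2.resize(a["img"][90:160,235:325],(240,187),interpolation=cv2.INTER_CUBIC)
im=np.zeros((600,800,3),np.uint8);im[:,:560]=A;im[:240,560:]=B;im[250:437,560:]=C;cv2.imwrite("pics/c10.png",im[:,:,::-1])
E
```

```text
t 20.32 tcp [ 0.5345 -0.2785  0.1909] [-1.7996e+02  4.0000e-02  5.0600e+00] F [-0.2  0.  -0.6] op 79.8
```

View pics/c10.png

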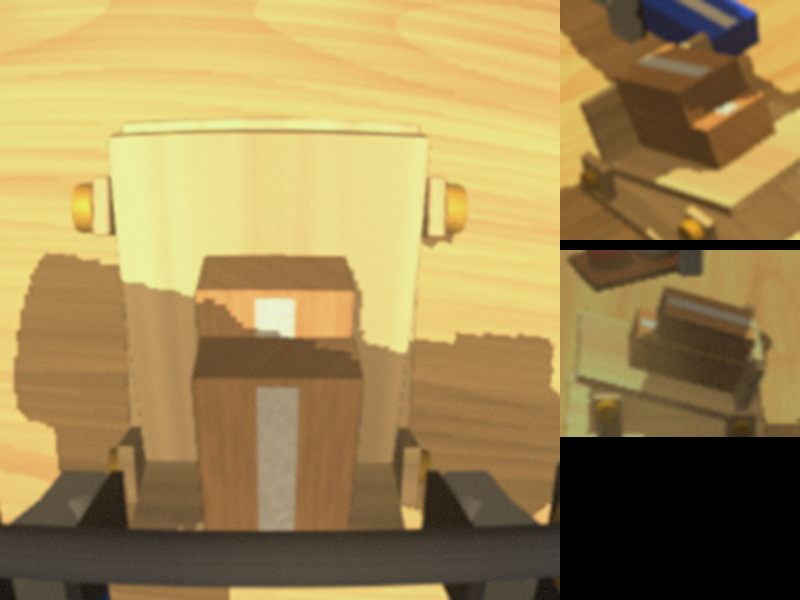

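```bash
python3 - <<'E'
from h import *
np.set_printoptions(precision=4,suppress=True)
v=load("w10")
for n,(uv,h) in dict(edge=([(195,67.5),(353.5,67.5)],0),Lbot=([(241.5,129),(313,129)],0),Ltop=([(238.5,145),(317.5,145)],.036),Sbot=([(240,169),(319,169)],.036),Stop=([(237,189.5),(321,189.5)],.066),foot=([(140+134/2,460/2),(140+408/2,460/2)],0)).items(): print(n,ondeck(v,uv,h))
E
```

```text
edge [[ 0.1604  0.062  -0.    ]
 [ 0.1603 -0.0609 -0.    ]]
Lbot [[ 0.1071  0.0274  0.    ]
 [ 0.1075 -0.0314  0.    ]]
Ltop [[ 0.1082  0.0249  0.036 ]
 [ 0.1088 -0.032   0.036 ]]
Sbot [[ 0.0885  0.025   0.036 ]
 [ 0.0893 -0.0343  0.036 ]]
Stop [[ 0.0887  0.0232  0.066 ]
 [ 0.0895 -0.0331  0.066 ]]
foot [[ 0.0004  0.0691 -0.    ]
 [ 0.0031 -0.0682  0.    ]]
```

Both ends read as seated, with the far ends at about 108 mm (110 expected) and 89 mm (92 expected). They are centred to within 5 mm and the arm is clear, so I'm handing in.

```bash
python3 -c "
from plant import order
print(order.close_job())"
```

```text
the job is handed in; nothing more can be done
None
```

Both cartons are stacked on the rack and the job is handed in at about 20 s on the clock; no verdict was reported.

- **Large carton:** I gripped it by its sides and pressed it flat onto the deck. I then dragged it down the slope until the backstop stopped it, at about 16 N.
- **Small carton:** I lifted it out of the drawer, set it on edge on the bench, pushed it over and let go. The picture showed it lying flat. I then gripped it by its 58 mm sides, laid it on the large carton and pushed it to the backstop, at about 12 N.

**Last checks:** The final wrist picture showed both cartons flat, in line with the deck and let go, with the arm about 9 cm above its release position and about zero force on it.

| Carton | Far end, measured | Far end if seated | Off mid-width |
|---|---|---|---|
| Large | 107–109 mm | 110 mm | about 3 mm |
| Small | about 89 mm | 92 mm | about 5 mm |

**Disagreement:** The far ends read 2–3 mm short of the ideal, which would put the cartons slightly inside the backstop. I took this as calibration bias, because contact with the backstop was felt by force for both. The tool position at the large carton's contact erred the other way, about 2–3 mm long.

I did not measure the tools or the deck's slope against their starting places. I saw no contact with the tools, and the deck's upper edge read 160 mm up the slope both before and after stacking.

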